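# Bring the bench computer up on the screen

## Robot

A 6-joint arm with a two-finger parallel gripper is mounted at the origin on the work surface. World frame = base frame: x ahead of the robot, y to its left, z up, the work surface at z = 0. Lengths are in mm, angles in rad, forces in N, time in s.
With the tool pointing down it reaches from about 325 to 900 mm from the base axis. Payload 6.1 kg.
Tool frame: the origin (TCP) lies between the finger pads; the fingertips stand 8 mm ahead of it and the grasp point (between the pads) lies 11 mm behind it (robot.finger_overhang is the distance from the TCP to the fingertips, in mm); z points along the fingers, y is the line along which they close (so a half turn about z gives the same grasp; the last joint's range is limited). The gripper opens to 85 mm and grips with 20 to 120 N. Pads are 22 mm wide; open, the fingers measure 114 mm over their backs; the gripper's body (76 mm by 85 mm) begins 54 mm behind the grasp point. The pads swing forward as they close: fully open they stand 13 mm farther back than shut.
Start: joints at [-1.362, 0.22, 1.526, -0, 1.395, -0.126], TCP at [205.355, -590.292, 239.3] pointing down, gripper open.
Joint ranges: [-2.98, 2.98], [-0.91, 2.08], [0.09, 2.57], [-1.24, 4.39], [0.2, 2.65], [-2.68, 2.68]. Speed limits (rad/s): [2.57, 2.57, 3.01, 3.14, 3.14, 3.14].

## Interface

Orientations are given as a unit quaternion [w, x, y, z].
In Python, from cell import robot gives the robot as it stands.
- The arm moves only by the tool carry_out, never from a script. Its argument "commands" is one flat list of numbers, 7 for each row, row after row: the shift along the world's x, y, z normalised to -1 to 1, where 1 is 100 mm, then the turn, a rotation vector about the world's x, y, z normalised to -1 to 1, where 1 is 120 degrees, then the opening, from -1 (shut) to 1 (fully open). A call has 1 to 12 rows; each row is the pose to reach, as a shift and turn from the pose commanded when the call began; what a row does not reach only later rows make up. A row lasts 1/12 s, in which the tool goes at most 41.7 mm and 7.16 degrees, less where a joint would pass 70% of its speed; a pose out of reach is approached as far as the arm can. A call with a number of a shift or a turn outside -1 to 1 is refused whole. A call with a gripper value outside its range is refused whole. The fingers move at their own pace and stop on an object; "force" is the grip in N (left out, the last holds). Time passes only in rows, so rows that repeat a pose let the fingers close. It gives the time, the measured TCP pose, the force, the opening and the grip force at its end, in the units of the state.
- robot.observe(): the state, without advancing time (a new reading comes with each control period).
- robot.capture(name): name is "side" or "top" or "wrist"; returns the picture (400x640x3 uint8, red, green, blue); there is no depth.
- robot.camera_model(name): a dict with "intrinsics" (3x3 intrinsics, pixels), "position" and "attitude" of the camera in the world. Camera axes: x right, y down, z forward; pixel columns grow to the right and rows downward; lengths in mm; the calibration is good to about 2 mm. A picture is of the moment at which its call begins: read the wrist's pose just before it. camera_model takes no time and is no camera call; for the wrist camera it gives the pose at the moment of the call.
- robot.finish_job(): hands the job in; it is judged then, once.
The state is a dict: "t": time; "qpos": joint angles; "qvel": joint speeds; "joint_torque": joint torques, N m; "eef_pos": TCP position; "orientation": TCP orientation; "ft_force": force on the tool from outside, world axes, zero at the start; "wrist_torque": the same for the moment, N m; "gripper_width": opening from 0.0 (shut) to 1.0 (fully open); "grasp_force": force on a finger pad.
Only numpy, scipy, OpenCV 4.12 (cv2) and the standard library are available. Lean on these libraries where they do the work, as an engineer would, in place of code of your own. Each camera call takes 0.05 s, during which the arm holds its last target. There are 200 camera calls.

## Task

Bring the repair bench's computer up on the screen, by pressing with the closed fingers: first switch the mains box on by pushing the raised end of its rocker fully down, then push the larger round button on the aluminium switch plate fully in so that it stays in, and last press the long bar-shaped key on the selector box all the way down for about half a second and let it go. Do not press the small round reset button or the two square keys, and do not pick up, carry or push about any of the loose things on the bench.

Things in the scene. Friction and masses are not known exactly. Their poses are not given: they have to be found in the camera images.
- mains_box: Mains box fixed to the bench: a light grey metal box 150 (x) x 75 (y) x 45 mm high, with a round white socket on top near its -x end and one wide black rocker (52 x 26 mm) on top, centred 35 mm to +x of the box's middle. Origin: centre of its underside; own x runs along its length from socket to rocker, z up.
- rocker (a joint): Rocker, rad: 0 = off, 0.34 = fully on (stop). A shallow V of two halves, each 26 mm long, meeting on a pivot line along the box's y, 53 mm above the bench. Off: the half by the socket lies level, the outer (+x) half stands up at 0.34 rad, its end 9 mm higher. Pushing that half down (2 to 4 N near its end) until it lies level (top at 53 mm) is on. No spring: it stays where it is left.
- rocker_raised (a point): Point on the top face of the rocker's outer half (the one that is raised when off), 16 mm from the pivot line and on the rocker's centre line; it moves with the rocker, from about 58 mm above the bench when off to 53 mm when on.
- switch_plate: Switch plate of the computer, fixed to the bench: a plain aluminium slab 150 (x) x 75 (y) x 20 mm high with two round steel buttons in black round collars (collar tops 32 mm above the bench), one 38 mm to each side of its middle along its length; which end holds which varies. Origin: centre of its underside, z up.
- power_button (a joint): The larger round button (30 mm across, collar 46 mm), travel in m: 0 = out, 0.006 = fully in (end stop). About 3 N pushes it straight down; it has no spring and stays where it is left.
- power_top (a point): Centre of the top face of the larger round button, 42 mm above the bench when out, 36 mm when in.
- reset_button (a joint): The small round reset button (14 mm across, collar 30 mm), travel in m: 0 = out, 0.004 = in; springs back. To be left alone.
- reset_button_top (a point): Centre of the top face of the small round reset button, 40 mm above the bench.
- selector_box: Screen selector box fixed to the bench: a flat black box 150 (x) x 75 (y) x 32 mm high with three grey keys in a row along its length, their tops 41 mm above the bench: a long bar key across the box near its +x end and two small square keys. Origin: centre of its underside; own x runs along its length towards the bar key, z up.
- bar_key (a joint): The long bar-shaped key (22 mm along the box's x, 50 mm across it), centred 45 mm from the box's middle; travel in m: 0 = up, 0.005 = fully down; a spring returns it, 1.2 N at the top and 4 N fully down.
- bar_key_top (a point): Centre of the top face of the bar key, 41 mm above the bench when up.
- square_key_mid (a joint): Square key (18 mm) nearest the bar key, 53 mm from it centre to centre; travel 0 to 0.005 m, springs back. To be left alone.
- square_key_end (a joint): Square key (18 mm) at the other end of the box, 97 mm from the bar key; travel 0 to 0.005 m, springs back. To be left alone.
- pill_bottle: Loose orange plastic jar with white cap, 44 mm across, 75 mm high, standing between the boxes. Origin: centre of its underside. Leave alone.
- spool: Loose metal solder spool, 52 mm across, 40 mm high, standing between the boxes. Origin: centre of its underside. Leave alone.
- heatsink: Loose finned aluminium heatsink, 45 x 45 x 30 mm, between the boxes. Origin: centre of its underside. Leave alone.
- screwdriver: Loose screwdriver with red handle, 170 mm long, lying beyond the boxes. Origin: under its middle; it lies along its own x. Leave alone.
- mug: Loose white mug, 80 mm across, 90 mm high, beyond the boxes. Origin: centre of its underside. Leave alone.
- drive: Loose dark flat drive, 70 x 100 x 8 mm, lying in front of the robot's base. Origin: centre of its underside. Leave alone.

How it is judged:
By the outcome, as a careful person would: the job done as asked, in the order asked, and still so for the second after the job is handed in, with the robot touching nothing.
It also fails if it takes over 48 s, if anything falls off the work surface, if the arm or the gripper's body presses on something with over 40 N, if the wrist force passes 120 N, or if a joint passes its speed limit or range.

## Working session

There is one attempt and no reset: what is moved stays moved. The work goes in short steps, Python scripts to look and compute and a tool call to move; the robot and the scene stay as the last step left them, time stands still between calls to the robot, and variables do not carry over. Pictures are saved under pics/ and viewed, at most 10 in all, crops included, and the job is handed in when it is done.

Besides the shell and the picture viewer there is one more tool, called as a command line: name --argument value ..., lists and objects as JSON in quotes. carry_out: Moves the arm, as the interface text tells. Scaled input: -1 to 1 covers 100 mm each way for a shift and 120 degrees each way for a turn. Its arguments: {"type":"object","properties":{"commands":{"type":"array"},"force":{"type":"number"}},"required":["commands"]}

```bash
mkdir -p pics; cat > h.py <<'E'
import numpy as np,cv2
from scipy.spatial.transform import Rotation as R
from cell import robot
def cam(n):
    m=robot.camera_model(n);a=np.array(m["attitude"],float)
    if a.shape!=(3,3): a=R.from_quat(a[[1,2,3,0]]).as_matrix()
    return np.array(m["intrinsics"]),np.array(m["position"]),a
def ray(n,u,v,z,c=None):
    K,p,A=c or cam(n); d=A@np.linalg.inv(K)@[u,v,1]
    return p+d*(z-p[2])/d[2]
def proj(n,P,c=None):
    K,p,A=c or cam(n); q=K@A.T@(np.array(P)-p); return q[:2]/q[2]
E
python3 - <<'E'
from h import *
for n in("top","side"):
    cv2.imwrite(f"pics/{n}0.png",robot.capture(n)[:,:,::-1]); K,p,A=cam(n); print(n,K.round(1).tolist(),p,A.round(3).tolist())
print(robot.observe())
E
```

```text
top [[425.6, 0.0, 320.3], [0.0, 425.6, 202.7], [0.0, 0.0, 1.0]] [ 382.26623021   15.78935606 1027.88209517] [[0.01, -0.977, 0.213], [-1.0, -0.011, -0.003], [0.005, -0.213, -0.977]]
side [[460.5, 0.0, 325.0], [0.0, 460.5, 201.6], [0.0, 0.0, 1.0]] [ 276.4919678  -526.25420512  797.84173289] [[0.864, -0.385, 0.325], [-0.504, -0.668, 0.548], [0.006, -0.637, -0.771]]
{'t': 0.1, 'qpos': array([-1.36209239e+00,  2.21109174e-01,  1.52753697e+00,  2.97585183e-05,
        1.39471293e+00, -1.26095634e-01]), 'qvel': array([ 4.03128411e-04, -2.02145871e-03, -3.44365047e-03, -1.23092703e-04,
       -8.50819656e-05,  1.24633100e-03]), 'joint_torque': array([ 1.09236367e-03, -4.98247325e+01, -3.90546155e+01, -9.38763742e-05,
        5.71444849e-03,  3.47837727e-05]), 'eef_pos': array([ 205.25587439, -589.75370892,  238.31091674]), 'orientation': array([-8.83059978e-04,  9.86021397e-01,  1.66616399e-01, -2.18354172e-05]), 'ft_force': array([-0.85766588,  0.44040879, -0.33550128]), 'wrist_torque': array([0.03978918, 0.0203048 , 0.00867699]), 'grasp_force': 0.0, 'gripper_width': 0.9974293825901551}
```

View pics/top0.png

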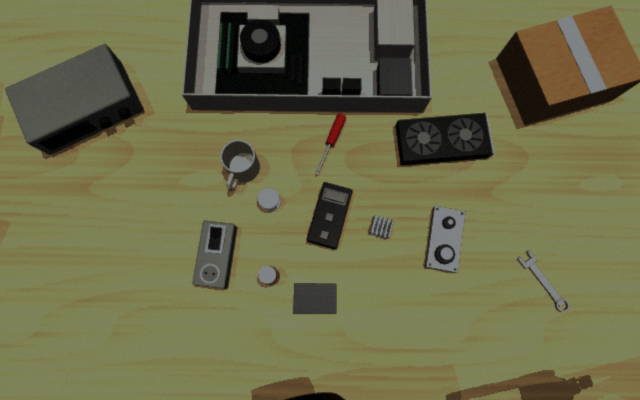

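View pics/side0.png

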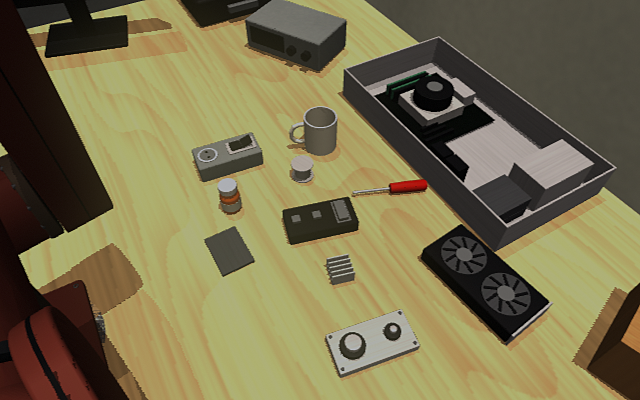

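The top view shows the mains box at (214,255) with its rocker at (215,238). The selector is at (330,216) with the bar key at (335,196). The plate is at (445,240) with the large button at (445,254) and reset at (448,223). I'll refine these by segmentation.

```bash
python3 - <<'E'
from h import *
t=cv2.imread("pics/top0.png");s=cv2.imread("pics/side0.png")
def crop(im,u,v,w,h,k): return cv2.resize(im[v:v+h,u:u+w],None,fx=k,fy=k,interpolation=cv2.INTER_NEAREST)
a=[crop(t,180,215,65,80,4),crop(t,300,178,65,80,4),crop(t,413,198,65,80,4)]
b=[crop(s,187,125,85,65,3),crop(s,277,190,85,65,3),crop(s,320,305,105,78,3)]
A=np.hstack(a)
B=np.hstack([cv2.copyMakeBorder(x,0,240-x.shape[0],0,0,cv2.BORDER_CONSTANT) for x in b])[:, :780]
A=cv2.copyMakeBorder(A,0,0,0,780-A.shape[1],cv2.BORDER_CONSTANT)
cv2.imwrite("pics/z.png",np.clip(np.vstack([A,B])*1.3,0,255).astype(np.uint8))
# first guesses, top view, and reprojection into side
for nm,u,v,z in(("rocker",215,238,53),("socket",209,273,47),("bar",335,196,41),("mid",329,217,41),("end",324,235,41),("power",445,254,42),("reset",448,223,40)):
    P=ray("top",u,v,z); print(nm,P.round(1),proj("side",P).round(1),np.hypot(*P[:2]).round())
E
```

```text
rocker [508.8 254.2  53. ] [240.5 143.4] 569.0
socket [429.5 264.2  47. ] [207.3 154.6] 504.0
bar [614.1 -22.   41. ] [340.4 208.9] 614.0
mid [563.1  -8.   41. ] [316.  213.9] 563.0
end [520.2   3.4  41. ] [295.3 218.3] 520.0
power [ 479.  -276.9   42. ] [351.  340.6] 553.0
reset [ 552.1 -288.3   40. ] [389.8 326.3] 623.0
```

View pics/z.png

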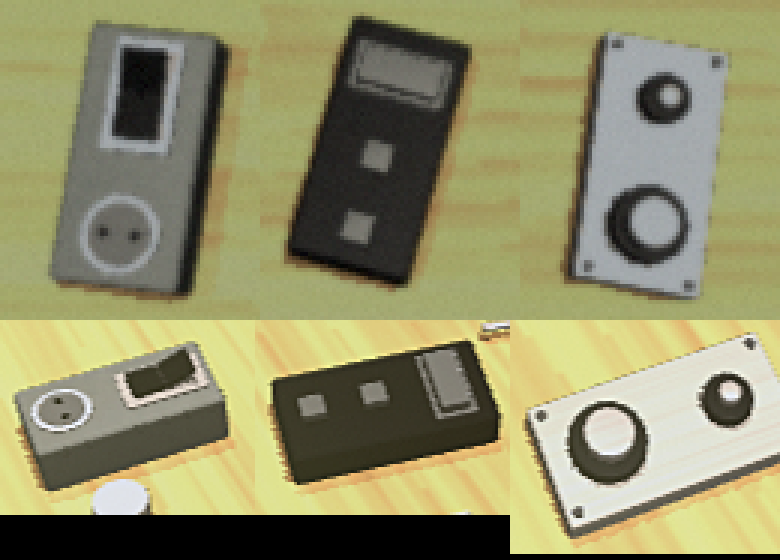

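```bash
cat >> h.py <<'E'
def tri(a,b):
    M=[];r=[]
    for n,(u,v) in(("top",a),("side",b)):
        K,p,A=cam(n);d=A@np.linalg.inv(K)@[u,v,1];d/=np.linalg.norm(d);Q=np.eye(3)-np.outer(d,d);M.append(Q);r.append(Q@p)
    return np.linalg.lstsq(np.vstack(M),np.hstack(r),rcond=None)[0]
E
python3 - <<'E'
from h import *
T=lambda x,y,u,v:(x/4+u-.4,y/4+v-.4)
S=lambda x,y,x0,u,v:((x-x0)/3+u-.4,(y-320)/3+v-.4)
D={"pivot":(T(143,92,180,215),S(161,372,0,187,125),53),
"socket":(T(120,233,180,215),S(62,411,0,187,125),46),
"bar":(T(403-260,72,300,178),S(446,381,255,277,190),41),
"mid":(T(376-260,156,300,178),S(374,391,255,277,190),41),
"end":(T(358-260,227,300,178),S(312,405,255,277,190),41),
"power":(T(655-520,222,413,198),S(611,430,510,320,305),42),
"reset":(T(669-520,96,413,198),S(731,391,510,320,305),40)}
P={}
for k,(a,b,z) in D.items():
    p=ray("top",*a,z);q=ray("side",*b,z);P[k]=(p+q)/2;print(k,"top",p.round(1),"side",q.round(1),"tri",tri(a,b).round(1))
f=lambda a,b:(np.linalg.norm((P[a]-P[b])[:2]).round(1),np.degrees(np.arctan2(*(P[a]-P[b])[1::-1])).round(1))
print(f("bar","mid"),f("bar","end"),f("power","reset"),f("pivot","socket"))
d=(P["pivot"]-P["socket"])[:2];d/=np.linalg.norm(d);print("rocker target",P["pivot"][:2]+17*d)
E
```

```text
pivot top [509.8 253.4  53. ] side [510.4 259.2  53. ] tri [508.5 251.8  59.9]
socket top [429.9 263.1  46. ] side [429.2 264.2  46. ] tri [429.4 262.9  47.2]
bar top [615.  -22.8  41. ] side [612.5 -24.1  41. ] tri [614.6 -22.6  38.5]
mid top [564.  -7.  41.] side [564.4  -6.7  41. ] tri [564.   -7.1  41.6]
end top [521.8   3.2  41. ] side [521.3   4.   41. ] tri [521.3   3.3  42. ]
power top [ 481.1 -280.1   42. ] side [ 481.8 -279.8   42. ] tri [ 481.3 -280.    42.7]
reset top [ 555.5 -292.9   40. ] side [ 555.2 -294.3   40. ] tri [ 556.  -293.6   37.8]
(np.float64(52.3), np.float64(-18.5)) (np.float64(96.1), np.float64(-16.4)) (np.float64(75.2), np.float64(169.6)) (np.float64(80.9), np.float64(-5.2))
rocker target [527.00191656 254.75092354]
```

carry_out --commands '[0.15,0.4,0,0,0,-0.06,-1,0.3,0.8,0,0,0,-0.12,-1,0.37,1,0,0,0,-0.18,-1,0.37,1,0,0,0,-0.24,-1,0.37,1,0,0,0,-0.24,-1]'

```text
t: 0.52
eef_pos: [242.9, -488.9, 239.0]
orientation: [-0.0, 0.996, -0.085, -0.0]
ft_force: [-0.3, -0.5, 0.4]
gripper_width: 0.301
grasp_force: 0.0
```

carry_out --commands '[0.12,0.33,0,0,0,0,-1,0.25,0.67,0,0,0,0,-1,0.38,1,0,0,0,0,-1]'

```text
t: 0.77
eef_pos: [280.1, -389.7, 238.8]
orientation: [-0.0, 0.997, -0.083, -0.0]
ft_force: [0.9, -0.8, -0.0]
gripper_width: -0.002
grasp_force: 0.0
```

carry_out --commands '[0.12,0.33,0,0,0,0,-1,0.25,0.67,0,0,0,0,-1,0.38,1,0,0,0,0,-1]'

```text
t: 1.02
eef_pos: [318.4, -289.3, 239.2]
orientation: [-0.0, 0.997, -0.082, -0.0]
ft_force: [0.3, -0.4, 0.2]
gripper_width: -0.003
grasp_force: 0.0
```

carry_out --commands '[0.12,0.33,0,0,0,0,-1,0.25,0.67,0,0,0,0,-1,0.38,1,0,0,0,0,-1]'

```text
t: 1.27
eef_pos: [356.6, -189.3, 239.4]
orientation: [0.0, 0.997, -0.082, 0.0]
ft_force: [0.3, -0.3, 0.5]
gripper_width: -0.002
grasp_force: 0.0
```

carry_out --commands '[0.12,0.33,0,0,0,0,-1,0.25,0.67,0,0,0,0,-1,0.38,1,0,0,0,0,-1]'

```text
t: 1.52
eef_pos: [394.9, -89.2, 239.5]
orientation: [0.0, 0.997, -0.082, 0.0]
ft_force: [0.1, -0.7, 0.6]
gripper_width: -0.001
grasp_force: 0.0
```

carry_out --commands '[0.12,0.33,0,0,0,0,-1,0.25,0.67,0,0,0,0,-1,0.38,1,0,0,0,0,-1]'

```text
t: 1.77
eef_pos: [433.0, 11.1, 239.5]
orientation: [0.0, 0.997, -0.082, 0.0]
ft_force: [1.3, -0.9, 0.1]
gripper_width: -0.0
grasp_force: 0.0
```

carry_out --commands '[0.12,0.33,0,0,0,0,-1,0.25,0.67,0,0,0,0,-1,0.38,1,0,0,0,0,-1]'

```text
t: 2.02
eef_pos: [471.2, 111.2, 239.3]
orientation: [0.0, 0.997, -0.082, 0.0]
ft_force: [0.5, 0.2, 0.6]
gripper_width: 0.001
grasp_force: 0.0
```

carry_out --commands '[0.12,0.33,-0.3,0,0,0,-1,0.25,0.67,-0.6,0,0,0,-1,0.38,1,-1,0,0,0,-1,0.38,1,-1,0,0,0,-1,0.38,1,-1,0,0,0,-1]'

```text
t: 2.43
eef_pos: [506.3, 211.1, 134.1]
orientation: [0.001, 0.997, -0.081, -0.004]
ft_force: [-1.7, -0.6, 0.3]
gripper_width: 0.001
grasp_force: 0.0
```

carry_out --commands '[0.1,0.2,-0.2,0,0,0,-1,0.19,0.42,-0.4,0,0,0,-1,0.19,0.42,-0.55,0,0,0,-1,0.19,0.42,-0.55,0,0,0,-1,0.19,0.42,-0.55,0,0,0,-1,0.19,0.42,-0.55,0,0,0,-1]'

```text
t: 2.93
eef_pos: [528.3, 250.9, 85.7]
orientation: [-0.0, 0.996, -0.084, 0.001]
ft_force: [0.7, -0.0, -0.6]
gripper_width: -0.0
grasp_force: 0.0
```

```bash
python3 - <<'E'
from h import *
im=[]
for n,u,v in(("top",170,195),("side",185,90)):
    a=robot.capture(n)[:,:,::-1];im.append(cv2.resize(a[v:v+100,u:u+95],None,fx=4,fy=4))
print(robot.observe()["eef_pos"])
cv2.imwrite("pics/r1.png",np.hstack(im))
E
```

```text
[528.5798467  251.18987658  86.24004261]
```

View pics/r1.png

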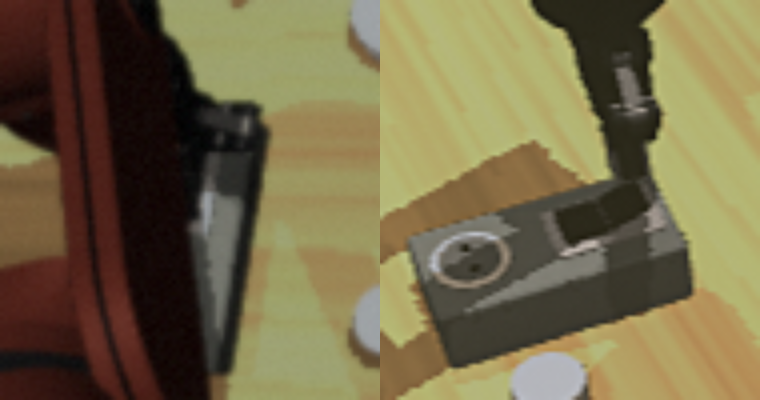

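The fingertips are over the rocker's raised outer half, around (640,180) in the right-hand crop. Now I'll press down gradually.

carry_out --commands '[0,0,-0.08,0,0,0,-1,0,0,-0.14,0,0,0,-1,0,0,-0.18,0,0,0,-1,0,0,-0.22,0,0,0,-1,0,0,-0.24,0,0,0,-1,0,0,-0.24,0,0,0,-1,0,0,-0.24,0,0,0,-1,0,0,-0.24,0,0,0,-1]'

```text
t: 3.7
eef_pos: [528.4, 251.7, 61.0]
orientation: [-0.0, 0.996, -0.084, 0.001]
ft_force: [2.2, -2.1, 5.1]
gripper_width: -0.0
grasp_force: 2.6
```

carry_out --commands '[0,0,-0.01,0,0,0,-1,0,0,-0.02,0,0,0,-1,0,0,-0.02,0,0,0,-1,0,0,-0.02,0,0,0,-1,0,0,-0.02,0,0,0,-1]'

```text
t: 4.12
eef_pos: [528.4, 251.7, 60.9]
orientation: [-0.0, 0.996, -0.084, 0.001]
ft_force: [-2.7, -3.9, 17.7]
gripper_width: 0.001
grasp_force: 9.1
```

Force rose sharply at tip height 53 mm, which is the end stop. Lifting, then moving toward the plate.

carry_out --commands '[0,0,0.2,0,0,0,-1,0,0,0.5,0,0,0,-1,0,0,0.8,0,0,0,-1,0,0,0.8,0,0,0,-1]'

```text
t: 4.45
eef_pos: [530.3, 253.1, 144.3]
orientation: [-0.002, 0.996, -0.084, 0.004]
ft_force: [1.4, -0.0, 0.9]
gripper_width: -0.001
grasp_force: 0.0
```

carry_out --commands '[0,-0.33,0.2,0,0,0,-1,-0.05,-0.67,0.4,0,0,0,-1,-0.09,-1,0.4,0,0,0,-1]'

```text
t: 4.7
eef_pos: [519.5, 151.6, 181.5]
orientation: [-0.001, 0.997, -0.083, 0.002]
ft_force: [1.5, -0.7, 1.0]
gripper_width: -0.002
grasp_force: 0.0
```

carry_out --commands '[0,-0.33,0,0,0,0,-1,-0.05,-0.67,0,0,0,0,-1,-0.09,-1,0,0,0,0,-1]'

```text
t: 4.95
eef_pos: [508.2, 50.6, 177.5]
orientation: [-0.0, 0.997, -0.084, -0.001]
ft_force: [0.9, -0.5, 0.3]
gripper_width: -0.001
grasp_force: 0.0
```

carry_out --commands '[0,-0.33,0,0,0,0,-1,-0.05,-0.67,0,0,0,0,-1,-0.09,-1,0,0,0,0,-1]'

```text
t: 5.2
eef_pos: [499.2, -49.4, 177.4]
orientation: [-0.0, 0.996, -0.084, -0.001]
ft_force: [0.6, 0.3, -0.2]
gripper_width: 0.001
grasp_force: 0.0
```

carry_out --commands '[0,-0.33,0,0,0,0,-1,-0.05,-0.67,0,0,0,0,-1,-0.09,-1,0,0,0,0,-1]'

```text
t: 5.45
eef_pos: [490.3, -149.3, 177.4]
orientation: [-0.001, 0.996, -0.084, -0.001]
ft_force: [-0.4, -0.1, -0.1]
gripper_width: -0.001
grasp_force: 0.0
```

carry_out --commands '[0,-0.33,0,0,0,0,-1,-0.05,-0.67,0,0,0,0,-1,-0.09,-1,0,0,0,0,-1,-0.09,-1,0,0,0,0,-1,-0.09,-1,0,0,0,0,-1]'

```text
t: 5.87
eef_pos: [481.5, -249.2, 177.3]
orientation: [-0.001, 0.996, -0.085, -0.001]
ft_force: [0.6, -0.2, 0.2]
gripper_width: 0.0
grasp_force: 0.0
```

```bash
python3 - <<'E'
from h import *
im=[]
for n,u,v in(("top",170,195),("side",185,100)):
    a=robot.capture(n)[:,:,::-1];im.append(cv2.resize(a[v:v+100,u:u+95],None,fx=4,fy=4))
print(robot.observe()["eef_pos"])
cv2.imwrite("pics/r2.png",np.hstack(im))
E
```

```text
[ 481.9075283  -247.32561774  177.38212135]
```

View pics/r2.png

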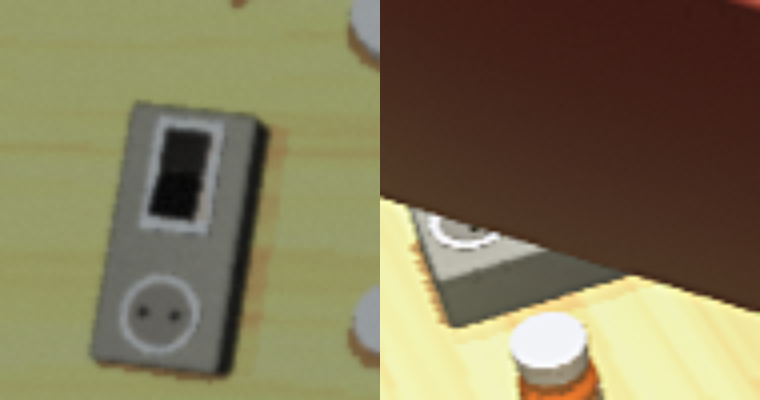

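The rocker's shading has reversed: the outer half is lit and level at (188,150), and the inner half is raised at (178,195). The mains are on. Next is the power button.

carry_out --commands '[0,-0.16,-0.3,0,0,0,-1,0,-0.32,-0.6,0,0,0,-1,0,-0.32,-0.9,0,0,0,-1,0,-0.32,-1,0,0,0,-1,0,-0.32,-1,0,0,0,-1,0,-0.32,-1,0,0,0,-1]'

```text
t: 6.47
eef_pos: [482.5, -278.9, 78.4]
orientation: [-0.0, 0.997, -0.083, -0.0]
ft_force: [-0.6, 0.0, 0.8]
gripper_width: -0.001
grasp_force: 0.0
```

carry_out --commands '[0,0,-0.1,0,0,0,-1,0,0,-0.2,0,0,0,-1,0,0,-0.26,0,0,0,-1,0,0,-0.3,0,0,0,-1,0,0,-0.33,0,0,0,-1,0,0,-0.35,0,0,0,-1,0,0,-0.35,0,0,0,-1,0,0,-0.35,0,0,0,-1]'

```text
t: 7.13
eef_pos: [482.5, -280.1, 44.0]
orientation: [-0.0, 0.996, -0.084, -0.0]
ft_force: [-2.1, 3.1, 5.6]
gripper_width: 0.004
grasp_force: 2.9
```

carry_out --commands '[0,0,-0.01,0,0,0,-1,0,0,-0.02,0,0,0,-1,0,0,-0.02,0,0,0,-1,0,0,-0.02,0,0,0,-1,0,0,-0.02,0,0,0,-1]'

```text
t: 7.55
eef_pos: [482.6, -280.2, 43.6]
orientation: [-0.0, 0.996, -0.084, -0.0]
ft_force: [-6.9, 7.6, 19.7]
gripper_width: 0.003
grasp_force: 9.6
```

Hard stop at tip height 36 mm, so the button is fully in. Moving to the bar key at (614,-23).

carry_out --commands '[0,0,0.2,0,0,0,-1,0,0,0.5,0,0,0,-1,0,0,0.8,0,0,0,-1,0,0,1,0,0,0,-1,0,0,1,0,0,0,-1]'

```text
t: 7.97
eef_pos: [485.2, -282.6, 147.1]
orientation: [0.003, 0.996, -0.084, 0.004]
ft_force: [0.9, -0.1, 0.2]
gripper_width: -0.001
grasp_force: 0.0
```

carry_out --commands '[0.15,0.29,0,0,0,0,-1,0.3,0.58,0,0,0,0,-1,0.44,0.86,0,0,0,0,-1]'

```text
t: 8.22
eef_pos: [526.4, -193.7, 140.8]
orientation: [-0.0, 0.996, -0.085, -0.0]
ft_force: [0.9, -0.9, -0.3]
gripper_width: -0.001
grasp_force: 0.0
```

carry_out --commands '[0.15,0.29,0,0,0,0,-1,0.3,0.58,0,0,0,0,-1,0.44,0.86,0,0,0,0,-1]'

```text
t: 8.47
eef_pos: [570.6, -106.8, 140.5]
orientation: [-0.0, 0.996, -0.084, -0.0]
ft_force: [0.3, 0.4, 0.5]
gripper_width: 0.002
grasp_force: 0.0
```

carry_out --commands '[0.15,0.29,0,0,0,-0.03,-1,0.3,0.58,0,0,0,-0.06,-1,0.43,0.86,-0.2,0,0,-0.06,-1,0.43,0.86,-0.5,0,0,-0.06,-1,0.43,0.86,-0.7,0,0,-0.06,-1,0.43,0.86,-0.7,0,0,-0.06,-1,0.43,0.86,-0.7,0,0,-0.06,-1]'

```text
t: 9.05
eef_pos: [611.7, -22.0, 69.3]
orientation: [0.0, 0.989, -0.146, -0.002]
ft_force: [0.1, -0.3, 0.6]
gripper_width: 0.0
grasp_force: 0.0
```

```bash
python3 - <<'E'
from h import *
a=robot.capture("side")[:,:,::-1];print(robot.observe()["eef_pos"])
b=robot.capture("top")[:,:,::-1]
cv2.imwrite("pics/s3.png",np.hstack([cv2.resize(a[170:395,240:440],None,fx=2,fy=2),cv2.resize(b[170:395,290:480],None,fx=2,fy=2)]))
E
```

```text
[613.21164182 -22.52940735  71.21032003]
```

View pics/s3.png

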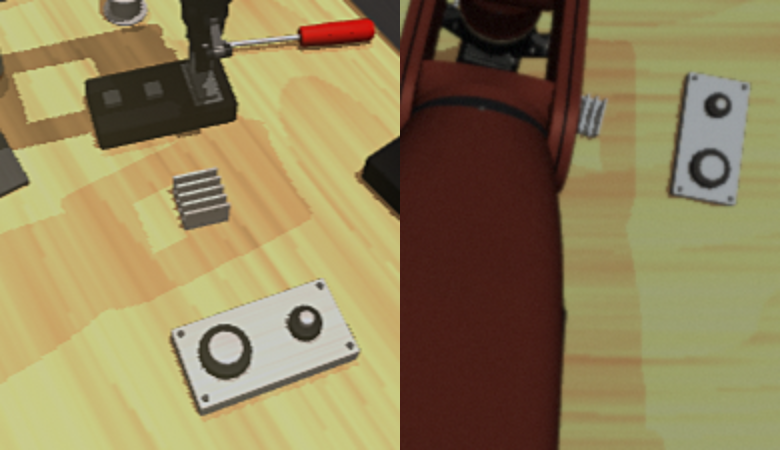

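In the left crop the power button at (226,350) now sits deep in its collar, and the fingertips are over the bar key at (208,80). I'll press it, hold for about 0.5 s and release.

carry_out --commands '[0,0,-0.1,0,0,0,-1,0,0,-0.18,0,0,0,-1,0,0,-0.24,0,0,0,-1,0,0,-0.29,0,0,0,-1,0,0,-0.29,0,0,0,-1,0,0,-0.29,0,0,0,-1,0,0,-0.29,0,0,0,-1,0,0,-0.29,0,0,0,-1,0,0,-0.29,0,0,0,-1]'

```text
t: 9.9
eef_pos: [613.7, -22.7, 43.9]
orientation: [0.0, 0.989, -0.146, 0.0]
ft_force: [-4.6, -1.1, 11.5]
gripper_width: 0.002
grasp_force: 5.9
```

carry_out --commands '[0,0,0.3,0,0,0,-1,0,0,0.6,0,0,0,-1,0,0,1,0,0,0,-1,0,0,1,0,0,0,-1,0,0,1,0,0,0,-1]'

```text
t: 10.32
eef_pos: [615.7, -22.8, 145.8]
orientation: [0.0, 0.989, -0.146, 0.003]
ft_force: [-0.2, 0.9, -0.6]
gripper_width: -0.0
grasp_force: 0.0
```

carry_out --commands '[-0.1,-0.33,0.2,0,0,0,-1,-0.2,-0.67,0.4,0,0,0,-1,-0.3,-1,0.6,0,0,0,-1]'

```text
t: 10.57
eef_pos: [581.6, -122.5, 200.4]
orientation: [-0.0, 0.989, -0.145, -0.002]
ft_force: [1.4, -1.1, -0.3]
gripper_width: 0.001
grasp_force: 0.0
```

carry_out --commands '[-0.1,-0.33,0,0,0,0,-1,-0.2,-0.67,0,0,0,0,-1,-0.3,-1,0,0,0,0,-1]'

```text
t: 10.82
eef_pos: [552.1, -223.5, 200.9]
orientation: [-0.0, 0.989, -0.146, -0.001]
ft_force: [-0.0, 0.3, -0.0]
gripper_width: 0.004
grasp_force: 0.0
```

carry_out --commands '[-0.1,-0.33,0,0,0,0,-1,-0.2,-0.67,0,0,0,0,-1,-0.3,-1,0,0,0,0,-1]'

```text
t: 11.07
eef_pos: [521.7, -323.4, 200.1]
orientation: [-0.001, 0.989, -0.146, -0.001]
ft_force: [0.1, -0.1, -0.3]
gripper_width: -0.002
grasp_force: 0.0
```

carry_out --commands '[-0.1,-0.33,0,0,0,0,-1,-0.2,-0.67,0,0,0,0,-1,-0.3,-1,0,0,0,0,-1,-0.3,-1,0,0,0,0,-1,-0.3,-1,0,0,0,0,-1]'

```text
t: 11.48
eef_pos: [491.6, -423.4, 199.9]
orientation: [-0.001, 0.989, -0.148, -0.001]
ft_force: [0.1, 0.2, -0.5]
gripper_width: 0.006
grasp_force: 0.0
```

```bash
python3 - <<'E'
from h import *
a=robot.capture("side")[:,:,::-1];b=robot.capture("top")[:,:,::-1];print(robot.observe()["eef_pos"])
cv2.imwrite("pics/f.png",np.vstack([b[:250],a[:350]]))
E
```

```text
[ 492.90374836 -421.24843554  200.47284385]
```

View pics/f.png

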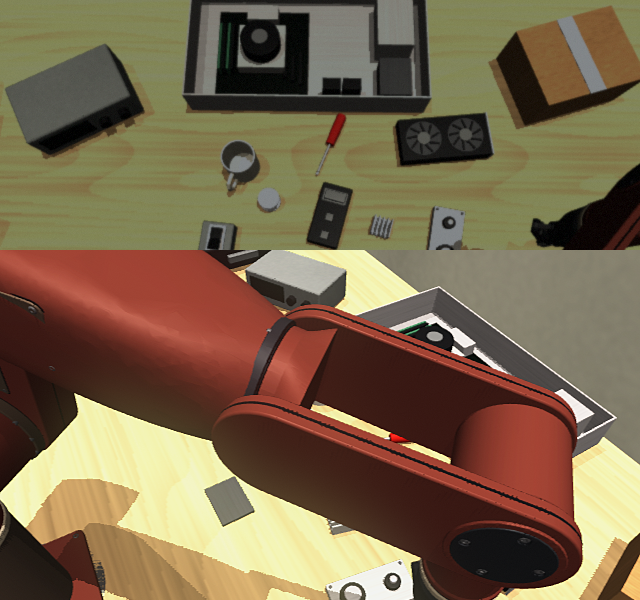

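The loose things are where they were and the bar key is back up. I'll check whether the monitor can be seen to confirm the screen.

```bash
python3 - <<'E'
from h import *
print(ray("side",85,45,0),ray("side",50,50,0),ray("side",125,42,0))
K,p,A=cam("wrist");print(K.round(0).tolist(),p.round(),A.round(2).tolist())
w=robot.capture("wrist")[:,:,::-1]
cv2.imwrite("pics/w.png",w)
E
```

```text
[285.58941286 958.70833105   0.        ] [186.84506389 983.13099791   0.        ] [397.57433719 914.41455238   0.        ]
[[339.0, 0.0, 325.0], [0.0, 339.0, 203.0], [0.0, 0.0, 1.0]] [ 571. -445.  334.] [[-0.29, -0.91, -0.31], [-0.96, 0.27, 0.09], [-0.0, 0.32, -0.95]]
```

carry_out --commands '[0,0,0.3,0.05,0,0,-1,0,0,0.6,0.1,0,0,-1,0,0,1,0.15,0,0,-1,0,0,1,0.2,0,0,-1,0,0,1,0.25,0,0,-1,0,0,1,0.3,0,0,-1,0,0,1,0.35,0,0,-1,0,0,1,0.4,0,0,-1,0,0,1,0.45,0,0,-1,0,0,1,0.5,0,0,-1,0,0,1,0.5,0,0,-1,0,0,1,0.5,0,0,-1]'

```text
t: 12.63
eef_pos: [493.7, -421.4, 298.7]
orientation: [-0.496, 0.856, -0.127, -0.075]
ft_force: [0.8, -0.7, 0.1]
gripper_width: -0.0
grasp_force: 0.0
```

```bash
python3 - <<'E'
from h import *
w=robot.capture("wrist")[:,:,::-1];c=cam("wrist");print(proj("wrist",[290,950,250],c))
cv2.imwrite("pics/w2.png",cv2.rotate(w,cv2.ROTATE_90_CLOCKWISE)[:600])
E
```

```text
[191.69260939 203.74665967]
```

View pics/w2.png

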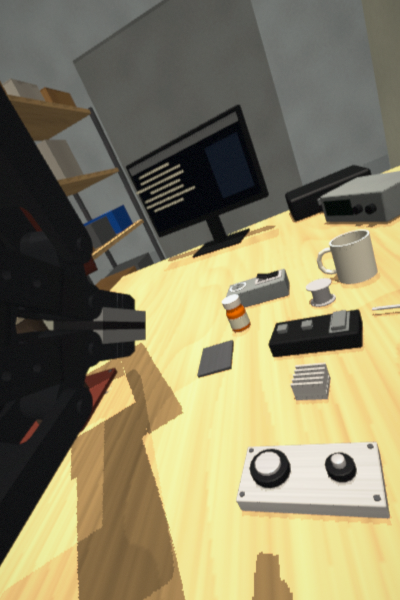

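The wrist view shows the screen lit with text at (195,180), and nothing is disturbed. Handing in.

```bash
python3 -c "
from cell import robot
print(robot.finish_job())"
```

```text
the job is handed in; nothing more can be done
None
```

The computer is up: the wrist camera shows text on the screen after I switched on the mains rocker, pushed the power button fully in, and pressed and released the bar key, in that order; I saw no loose items moved, and the job is handed in.

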